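# Put the meteorite canisters away in the dry cabinet

## Robot

A 6-joint arm with a two-finger parallel gripper is mounted at the origin on the work surface. World frame = base frame: x ahead of the robot, y to its left, z up, the work surface at z = 0. Lengths are in m, angles in rad, forces in N, time in s.
With the tool pointing down it reaches from about 0.2 to 0.875 m from the base axis. Payload 3.4 kg.
Tool frame: the origin (TCP) lies between the finger pads; the fingertips stand 19 mm ahead of it and the grasp point (between the pads) is the TCP; z points along the fingers, y is the direction in which the jaws open and shut (so a half turn about z gives the same grasp; the last joint's range is limited). The gripper opens to 94 mm and grips with 3 to 60 N. Pads are 16 mm wide; open, the fingers measure 119 mm over their backs; the gripper's body (75 mm by 177 mm) begins 78 mm behind the grasp point.
Start: joints at [-1.324, 0.276, 1.505, -0, 1.361, -0.121], TCP at [0.207, -0.537, 0.224] pointing down, gripper open.
Joint ranges: [-2.89, 2.89], [-0.75, 2.08], [0.22, 2.7], [-1.18, 4.32], [0.11, 2.71], [-2.7, 2.7]. Speed limits (rad/s): [2.57, 2.57, 3.14, 3.14, 3.14, 3.14].

## Interface

Orientations are given as a unit quaternion [x, y, z, w].
In Python, from cell import telemetry, camera, get_calibration, close_job gives the robot as it stands.
- The arm moves only by the tool step_arm, never from a script. Its argument "increments" is one flat list of numbers, 7 for each row, row after row: the turn, a rotation vector about the tool's x, y, z in rad, then the shift along the tool's x, y, z in mm, then the opening, from 0 (shut) to 1 (fully open). In form: [rx, ry, rz, tx, ty, tz, hand, rx, ry, rz, tx, ty, tz, hand, ...]. A call has 1 to 20 rows; each row is the pose to reach, as a shift and turn from the pose measured when the call began, along the tool's axes at that moment; what a row does not reach only later rows make up. A row lasts 1/8 s, in which the tool goes at most 62.5 mm and 10.7 degrees, less where a joint would pass 70% of its speed; a pose out of reach is approached as far as the arm can. A call with a gripper value outside its range is refused whole. The fingers move at their own pace and stop on an object; "grip_force" is the grip in N (left out, the last holds). Time passes only in rows, so rows that repeat a pose let the fingers close. It gives the time, the measured TCP pose, the force and the opening at its end, in the units of the state.
- telemetry.read_state(): the state, without advancing time (a new reading comes with each control period).
- camera(name): name is "scene" or "top" or "wrist"; returns the picture (420x560x3 uint8, red, green, blue); there is no depth.
- get_calibration(name): a dict with "fov_y" (degrees; the focal length in pixels is half the picture's height over the tangent of half this angle, whatever the lens; pixels are square), "cx", "cy" (the principal point, pixels), "rvec" (rotation vector, rad) and "tvec" (3), from world to camera coordinates, as OpenCV has them. Camera axes: x right, y down, z forward; pixel columns grow to the right and rows downward; lengths in m; the calibration is good to about 2 mm. A picture is of the moment at which its call begins: read the wrist's pose just before it. get_calibration takes no time and is no camera call; for the wrist camera it gives the pose at the moment of the call.
- close_job(): hands the job in, once; it reports no verdict.
The state is a dict: "time_s": time; "joint_pos": joint angles; "joint_vel": joint speeds; "joint_efforts": joint torques, N m; "position": TCP position; "ee_rot": TCP orientation; "ft_force": force on the tool from outside, world axes, zero at the start; "ft_torque": the same for the moment, N m; "gripper_width": finger opening in m.
Only numpy, scipy, OpenCV 4.12 (cv2) and the standard library are available. Lean on these libraries where they do the work, as an engineer would, in place of code of your own. Each camera call takes 0.05 s, during which the arm holds its last target. There are 200 camera calls.

## Task

Put the two sample canisters waiting on the foil-wrapped board away in the open drawer of the clear dry cabinet, so that both rows are complete and neat: the tall one upright on the empty pad of the back row, the short one on the empty pad of the front row, each squarely on its pad and set down, not dropped. Then slide the drawer fully home without slamming it, so that every canister stays standing on its own pad, and leave the other things on the bench alone.

Things in the scene. Friction and masses are not known exactly. Their poses are not given: they have to be found in the camera images.
- tall_a: a tall plain stainless-steel sample canister with its lid clamped on: an upright cylinder 56 mm in diameter and 100 mm high (about 0.25 to 0.5 kg), origin at the centre of its underside, z up along its axis. The three tall ones are alike; two stand in the drawer's back row and one, which may be any of the three, stands on the foil-wrapped board on the bench
- tall_b: a tall plain stainless-steel sample canister with its lid clamped on: an upright cylinder 56 mm in diameter and 100 mm high (about 0.25 to 0.5 kg), origin at the centre of its underside, z up along its axis. The three tall ones are alike; two stand in the drawer's back row and one, which may be any of the three, stands on the foil-wrapped board on the bench
- tall_c: a tall plain stainless-steel sample canister with its lid clamped on: an upright cylinder 56 mm in diameter and 100 mm high (about 0.25 to 0.5 kg), origin at the centre of its underside, z up along its axis. The three tall ones are alike; two stand in the drawer's back row and one, which may be any of the three, stands on the foil-wrapped board on the bench
- short_a: a short plain stainless-steel sample canister with its lid clamped on: an upright cylinder 56 mm in diameter and 60 mm high (about 0.25 to 0.5 kg), origin at the centre of its underside, z up along its axis. The three short ones are alike; two stand in the drawer's front row and one, which may be any of the three, stands on the foil-wrapped board on the bench
- short_b: a short plain stainless-steel sample canister with its lid clamped on: an upright cylinder 56 mm in diameter and 60 mm high (about 0.25 to 0.5 kg), origin at the centre of its underside, z up along its axis. The three short ones are alike; two stand in the drawer's front row and one, which may be any of the three, stands on the foil-wrapped board on the bench
- short_c: a short plain stainless-steel sample canister with its lid clamped on: an upright cylinder 56 mm in diameter and 60 mm high (about 0.25 to 0.5 kg), origin at the centre of its underside, z up along its axis. The three short ones are alike; two stand in the drawer's front row and one, which may be any of the three, stands on the foil-wrapped board on the bench
- pad_back_0 (a point): centre of the left place (left is +y) of the drawer's back row (farther from the robot): a dark round pad of 56 mm, level with the drawer floor, 18 mm above the bench. It moves with the drawer; its x axis points the way the drawer slides in, y along the row, z up. Places in a row are 76 mm apart, the rows 100 mm apart
- pad_back_1 (a point): centre of the middle place (left is +y) of the drawer's back row (farther from the robot): a dark round pad of 56 mm, level with the drawer floor, 18 mm above the bench. It moves with the drawer; its x axis points the way the drawer slides in, y along the row, z up. Places in a row are 76 mm apart, the rows 100 mm apart
- pad_back_2 (a point): centre of the right place (left is +y) of the drawer's back row (farther from the robot): a dark round pad of 56 mm, level with the drawer floor, 18 mm above the bench. It moves with the drawer; its x axis points the way the drawer slides in, y along the row, z up. Places in a row are 76 mm apart, the rows 100 mm apart
- pad_front_0 (a point): centre of the left place (left is +y) of the drawer's front row (nearer to the robot): a dark round pad of 56 mm, level with the drawer floor, 18 mm above the bench. It moves with the drawer; its x axis points the way the drawer slides in, y along the row, z up. Places in a row are 76 mm apart, the rows 100 mm apart
- pad_front_1 (a point): centre of the middle place (left is +y) of the drawer's front row (nearer to the robot): a dark round pad of 56 mm, level with the drawer floor, 18 mm above the bench. It moves with the drawer; its x axis points the way the drawer slides in, y along the row, z up. Places in a row are 76 mm apart, the rows 100 mm apart
- pad_front_2 (a point): centre of the right place (left is +y) of the drawer's front row (nearer to the robot): a dark round pad of 56 mm, level with the drawer floor, 18 mm above the bench. It moves with the drawer; its x axis points the way the drawer slides in, y along the row, z up. Places in a row are 76 mm apart, the rows 100 mm apart
- drawer (a joint): travel in m of the drawer: 0 = pulled fully out (as it starts), 0.240 = fully home, its front panel against the cabinet's face. It slides level on runners, needs about 2 N plus 15 N per m/s to push, and stays where it is left. Inside it is 252 mm wide, with a 20 mm rim at sides and back
- cabinet: fixed clear acrylic dry cabinet, 290 wide, 275 deep, 150 mm high, roof underside 144 mm up; origin on the bench under the middle of its open front face, x = the way the drawer slides in. The pulled-out drawer's back row is 70 mm before this face; its clear front panel (8 mm thick, top edge 146 mm up) has its inner face 70 mm before the front row's centres
- handle (a point): middle of the black bow handle's round bar, 120 mm long and 12 mm thick, lying along the drawer's y axis 118 mm above the bench and 35 mm out from the front panel, on the robot's side; it moves with the drawer, same axes as the pads
- slab: bystander: sawn dark-grey meteorite slab about 110 x 95 x 32 mm lying on the other foil-wrapped board, origin at the centre of its underside
- scale: bystander: black-and-white photo scale bar 25 x 120 x 5 mm lying beside the slab on the same board, origin at the centre of its underside
- drill: bystander: steel micro-drill handpiece lying in its black rest, 140 x 50 x 46 mm, on the bench, origin at the centre of the underside
- blower: bystander: black rubber dust blower, 62 mm in diameter and 115 mm high, standing on the bench, origin at the centre of its underside
- board: fixed foil-wrapped board 260 x 150 x 18 mm on the bench, on which the one tall and the one short canister wait; it may be left or right of the drawer; origin at the centre of its underside

How it is judged:
On the way, in this order (a step that is already met when the one before it is completed fails the run):
1. with the drawer still out, all six pads carry an upright canister: tall ones in the back row, short ones in the front row (horizontal distance between any of tall_a, tall_b, tall_c and pad_back_0 below 0.01 m and horizontal distance between any of tall_a, tall_b, tall_c and pad_back_1 below 0.01 m and horizontal distance between any of tall_a, tall_b, tall_c and pad_back_2 below 0.01 m and horizontal distance between any of short_a, short_b, short_c and pad_front_0 below 0.01 m and horizontal distance between any of short_a, short_b, short_c and pad_front_1 below 0.01 m and horizontal distance between any of short_a, short_b, short_c and pad_front_2 below 0.01 m and angle between each of tall_a, tall_b, tall_c, short_a, short_b, short_c's own z axis and vertical below 0.06 rad and height (world z) of tall_a between 0.013 and 0.023 m and height (world z) of tall_b between 0.013 and 0.023 m and height (world z) of tall_c between 0.013 and 0.023 m and height (world z) of short_a between 0.013 and 0.023 m and height (world z) of short_b between 0.013 and 0.023 m and height (world z) of short_c between 0.013 and 0.023 m and value of joint drawer below 0.06 m), for 0.3 s.
2. the drawer is fully home (value of joint drawer above 0.235 m), for 0.2 s.
At the end, for the whole second after the job is handed in: The drawer is fully home (within 5 mm) and on each of its six pads stands an upright canister at rest, centred on the pad within 10 mm: the three tall ones in the back row, the three short ones in the front row (horizontal distance between any of tall_a, tall_b, tall_c and pad_back_0 below 0.01 m and horizontal distance between any of tall_a, tall_b, tall_c and pad_back_1 below 0.01 m and horizontal distance between any of tall_a, tall_b, tall_c and pad_back_2 below 0.01 m and horizontal distance between any of short_a, short_b, short_c and pad_front_0 below 0.01 m and horizontal distance between any of short_a, short_b, short_c and pad_front_1 below 0.01 m and horizontal distance between any of short_a, short_b, short_c and pad_front_2 below 0.01 m and angle between each of tall_a, tall_b, tall_c, short_a, short_b, short_c's own z axis and vertical below 0.06 rad and height (world z) of tall_a between 0.013 and 0.023 m and height (world z) of tall_b between 0.013 and 0.023 m and height (world z) of tall_c between 0.013 and 0.023 m and height (world z) of short_a between 0.013 and 0.023 m and height (world z) of short_b between 0.013 and 0.023 m and height (world z) of short_c between 0.013 and 0.023 m and linear speed of each of tall_a, tall_b, tall_c, short_a, short_b, short_c below 0.02 m/s and value of joint drawer above 0.235 m); the robot touches nothing.
It fails at once if a canister tips by more than 20 degrees (angle between any of tall_a, tall_b, tall_c, short_a, short_b, short_c's own z axis and vertical above 0.35 rad).
It fails at once if a canister is dropped: in the air with its underside over 12 mm above the board or drawer floor and not held by the fingers ((height (world z) of tall_a above 0.03 m and contact force between tall_a and the fingers below 0.05 N) or (height (world z) of tall_b above 0.03 m and contact force between tall_b and the fingers below 0.05 N) or (height (world z) of tall_c above 0.03 m and contact force between tall_c and the fingers below 0.05 N) or (height (world z) of short_a above 0.03 m and contact force between short_a and the fingers below 0.05 N) or (height (world z) of short_b above 0.03 m and contact force between short_b and the fingers below 0.05 N) or (height (world z) of short_c above 0.03 m and contact force between short_c and the fingers below 0.05 N)).
It fails at once if the drawer is slammed (faster than 0.4 m/s) (velocity of joint drawer above 0.4 m/s).
It fails at once if a bystander (slab, scale bar, drill or blower) is moved by more than 15 mm (distance of any of slab, scale, drill, blower from where it was at the start of the episode above 0.015 m).
It also fails if it takes over 70 s, if anything falls off the work surface, if the arm or the gripper's body presses on something with over 40 N, if the wrist force passes 120 N, or if a joint passes its speed limit or range.

## Working session

There is one attempt and no reset: what is moved stays moved. The work goes in short steps, Python scripts to look and compute and a tool call to move; the robot and the scene stay as the last step left them, time stands still between calls to the robot, and variables do not carry over. Pictures are saved under pics/ and viewed, about 8 in all and at most 12, crops included, and the job is handed in when it is done.

Besides the shell and the picture viewer there is one more tool, called as name(argument=value, ...) on one line, values as JSON. step_arm: Moves the arm, as the interface text tells. Its arguments: {"type":"object","properties":{"increments":{"type":"array","items":{"type":"number"}},"grip_force":{"type":"number"}},"required":["increments"]}

```bash
mkdir -p pics; ls
cat > h.py <<'E'
import numpy as np, cv2
from cell import telemetry, camera, get_calibration
from scipy.spatial.transform import Rotation as R
def K(c):
    f=210/np.tan(np.radians(c['fov_y'])/2); return np.array([[f,0,c['cx']],[0,f,c['cy']],[0,0,1]])
def proj(c,P): return cv2.projectPoints(np.array(P,float).reshape(-1,3),np.array(c['rvec'],float),np.array(c['tvec'],float),K(c),None)[0][:,0]
def ray(c,uv,z):
    Rm=R.from_rotvec(c['rvec']).as_matrix(); o=-Rm.T@np.array(c['tvec'])
    d=Rm.T@np.linalg.inv(K(c))@np.array([uv[0],uv[1],1.]); return o+d*(z-o[2])/d[2]
def save(n,im): cv2.imwrite('pics/'+n+'.png',im[:,:,::-1])
E
python3 - <<'E'
from h import *
for n in ('scene','top'):
    c=get_calibration(n);save(n,camera(n));print(n,c)
s=telemetry.read_state();print(s)
E
```

```text
pics
scene {'fov_y': 43.0743123195543, 'cx': 274.6427791622797, 'cy': 204.4969075189756, 'rvec': array([ 2.24137341,  1.37139707, -0.38505304]), 'tvec': array([-0.26119633, -0.38153522,  1.77583037])}
top {'fov_y': 51.41853805244721, 'cx': 280.71031645927945, 'cy': 206.535083774155, 'rvec': array([ 2.20570419, -2.15562457,  0.10673762]), 'tvec': array([-0.00615266,  0.56647206,  1.20726001])}
{'time_s': 0.1, 'joint_pos': array([-1.32401011e+00,  2.76503560e-01,  1.50598115e+00, -1.84178476e-06,
        1.36070017e+00, -1.21017968e-01]), 'joint_vel': array([-1.02130047e-03, -1.44662907e-03, -3.78049344e-03, -2.01563929e-04,
       -6.04801694e-06, -1.43455656e-03]), 'joint_efforts': array([ 1.17853608e-03, -4.05455875e+01, -2.37778383e+01,  7.02716899e-02,
        2.98645289e-02, -4.76054208e-05]), 'position': array([ 0.20662004, -0.5360894 ,  0.22371741]), 'ee_rot': array([ 9.83137267e-01,  1.82867382e-01, -5.09285230e-05, -7.94481763e-04]), 'ft_force': array([-0.15494558,  0.77176021,  0.40964467]), 'ft_torque': array([ 0.01958618, -0.00263786,  0.04771411]), 'gripper_width': 0.09392315502501673}
```

View pics/top.png

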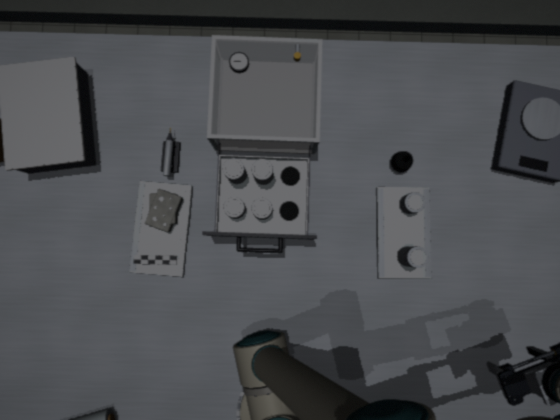

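View pics/scene.png

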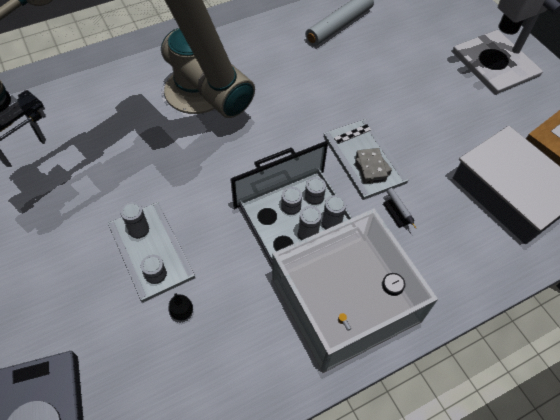

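The top view shows the open drawer's empty pads at about (290,176) in the back row and (289,210) in the front row. Both are on the right. The board is on the right too, with the tall canister near (414,257) and the short one near (413,203). The scene view agrees. Next I'll measure these in a crop.

Run:
```python
from h import *
c=get_calibration('top'); im=cv2.imread('pics/top.png'); g=cv2.cvtColor(im,cv2.COLOR_BGR2GRAY)
m=(g<45).astype(np.uint8)
n,l,st,ce=cv2.connectedComponentsWithStats(m[150:230,260:310])
for i in range(1,n):
    if st[i,4]>100: uv=ce[i]+[260,150]; print('pad',uv,st[i],ray(c,uv,.018))
for name,p in dict(t=(414,257),s=(413,203),d0=(234,173),d1=(263,171),f0=(234,208),f1=(262,209)).items():
    x,y=p; roi=g[y-20:y+20,x-20:x+20]
    print(name, np.percentile(roi,[5,50,95]))
    for zz in (.118,.078): print('  z',zz,ray(c,p,zz))
a=cv2.resize(im[145:245,205:325],None,fx=5,fy=5,interpolation=cv2.INTER_CUBIC)
b=cv2.resize(im[180:280,385:435],None,fx=5,fy=5,interpolation=cv2.INTER_CUBIC)
o=np.clip(np.hstack([a,b])*1.3,0,255).astype(np.uint8)[:, :]; cv2.imwrite('pics/crop.png',cv2.resize(o,(800,470)));print(o.shape)
```

```text
pad [289.86046512 175.62403101] [ 21  17  18  18 258] [ 0.65642308 -0.01737018  0.018     ]
pad [288.75       210.51893939] [ 20  52  18  18 264] [ 0.55626611 -0.01628396  0.018     ]
t [ 23.  99. 107.]
  z 0.118 [ 0.43498859 -0.3408573   0.118     ]
  z 0.078 [ 0.4341866  -0.35348923  0.078     ]
s [ 38.95  99.   107.  ]
  z 0.118 [ 0.57565365 -0.33885864  0.118     ]
  z 0.078 [ 0.5798115 -0.3514201  0.078    ]
d0 [ 33.  96. 108.]
  z 0.118 [0.64373777 0.13228015 0.118     ]
  z 0.078 [0.65029627 0.13633104 0.078     ]
d1 [ 27.95  98.   108.  ]
  z 0.118 [0.65089698 0.05631449 0.118     ]
  z 0.078 [0.65770791 0.05768683 0.078     ]
f0 [ 63. 107. 108.]
  z 0.118 [0.55153915 0.12933673 0.118     ]
  z 0.078 [0.55484673 0.13328383 0.078     ]
f1 [ 60.95 108.   108.  ]
  z 0.118 [0.55062928 0.05630845 0.118     ]
  z 0.078 [0.55390477 0.05768057 0.078     ]
(500, 850, 3)
```

View pics/crop.png

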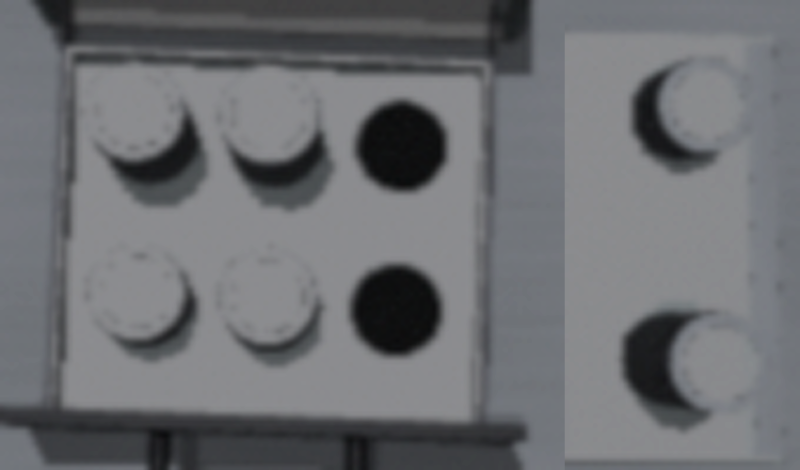

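Run:
```python
from h import *
c=get_calibration('top')
for n,p,z in [('tall',(416.9,257),.118),('short',(414.8,202.6),.078),('b0',(234.3,168.8),.118),('b1',(262.2,169.7),.118),('f0',(234.1,208),.078),('f1',(262,207.8),.078)]: print(n,ray(c,p,z).round(4))
```

```text
tall [ 0.4352 -0.3484  0.118 ]
short [ 0.581  -0.3563  0.078 ]
b0 [0.6549 0.1318 0.118 ]
b1 [0.6543 0.0585 0.118 ]
f0 [0.5549 0.133  0.078 ]
f1 [0.5572 0.0578 0.078 ]
```

```bash
cat >> h.py <<'E'
def plan(p,yaw=90.):
    "rotvec and shift (mm) in present tool axes to world p, tool down with tool x at yaw"
    s=telemetry.read_state(); T=R.from_quat(s['ee_rot']); a=np.radians(yaw)
    x=np.array([np.cos(a),np.sin(a),0]); z=np.array([0,0,-1.]); G=R.from_matrix(np.c_[x,np.cross(z,x),z])
    print('t %.2f'%s['time_s'],'pos',s['position'].round(4),'tilt',T.as_matrix()[:,2].round(4),'w',round(s['gripper_width'],4),'F',s['ft_force'].round(1))
    print('rot',(T.inv()*G).as_rotvec().round(3),'shift',(T.inv().apply(np.array(p)-s['position'])*1e3).round(1))
E
python3 - <<'E'
from h import *
c=get_calibration('top');print('blower',ray(c,(401,161),.115))
plan([.435,-.348,.25])
E
```

```text
blower [ 0.68708378 -0.30838007  0.115     ]
t 0.10 pos [ 0.2066 -0.5361  0.2237] tilt [-4.0e-04  1.5e-03 -1.0e+00] w 0.0939 F [-0.2  0.8  0.4]
rot [-1.000e-03 -1.000e-03 -1.203e+00] shift [280.7 -93.4 -26.1]
```

step_arm(increments=[0,0,-0.15,35,-12,-3,1,0,0,-0.3,70,-23,-7,1,0,0,-0.45,105,-35,-10,1,0,0,-0.6,140,-47,-13,1,0,0,-0.75,175,-58,-16,1,0,0,-0.9,210,-70,-20,1,0,0,-1.05,245,-82,-23,1,0,0,-1.2,280.7,-93.4,-26,1,0,0,-1.203,280.7,-93.4,-26,1,0,0,-1.203,280.7,-93.4,-26,1])

```text
time_s: 1.35
position: [0.4344, -0.3482, 0.2495]
ee_rot: [0.707, 0.707, -0.0, -0.001]
ft_force: [0.1, -0.6, -0.2]
gripper_width: 0.0941
```

Run:
```python
from h import *
c=get_calibration('wrist'); im=camera('wrist'); save('w1',im); print(proj(c,[[.435,-.348,.118],[.581,-.356,.078]]))
plan([.435,-.348,.094])
```

```text
[[274.61693238 199.77123631]
 [420.96106557 197.41073869]]
t 1.40 pos [ 0.4342 -0.3485  0.2495] tilt [-0.0016  0.0016 -1.    ] w 0.0939 F [ 0.6 -0.3 -0.1]
rot [-0.002 -0.002 -0.002] shift [  0.2   1.1 155.5]
```

View pics/w1.png

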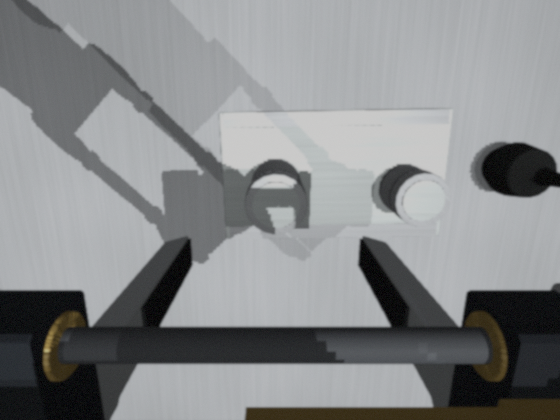

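Tall lid is centred at about (276.5,205) and the short lid at (422,198). The predictions were (275,200) and (421,197), so they agree to within 5 mm. I'll check the tall one with an edge fit.

Run:
```python
from h import *
c=get_calibration('wrist'); im=cv2.imread('pics/w1.png'); g=cv2.GaussianBlur(cv2.cvtColor(im,cv2.COLOR_BGR2GRAY),(3,3),0)
for n,(x,y),z in [('tall',(276,205),.118),('short',(422,198),.078)]:
    r=g[y-50:y+50,x-50:x+50]
    h=cv2.HoughCircles(r,cv2.HOUGH_GRADIENT,1,4,param1=60,param2=10,minRadius=24,maxRadius=34)
    for q in h[0][:4]: print(n,q+[x-50,y-50,0],ray(c,(q[0]+x-50,q[1]+y-50),z).round(4))
    print(ray(c,(x+.5,y),z).round(4), 'radius exp',np.linalg.norm(proj(c,[[.435,-.348,z]])-proj(c,[[.463,-.348,z]])))
cv2.imwrite('pics/w1c.png',cv2.resize(im[150:260,220:470],(800,352),interpolation=cv2.INTER_CUBIC))
```

```text
tall [275.5 183.5  25. ] [ 0.4356 -0.3337  0.118 ]
tall [274.5 203.5  30. ] [ 0.4347 -0.3517  0.118 ]
tall [272.5        188.5         29.89999962] [ 0.433  -0.3381  0.118 ]
tall [277.5        206.5         33.40000153] [ 0.4373 -0.3544  0.118 ]
[ 0.4364 -0.3531  0.118 ] radius exp 31.819844482530545
short [403.5        188.5         24.60000038] [ 0.5625 -0.3473  0.078 ]
short [425.5        202.5         29.89999962] [ 0.5859 -0.3617  0.078 ]
short [404.5        192.5         28.60000038] [ 0.5639 -0.3513  0.078 ]
short [427.5        197.5         25.39999962] [ 0.5873 -0.3565  0.078 ]
[ 0.5824 -0.357   0.078 ] radius exp 28.206809232677276
```

View pics/w1c.png

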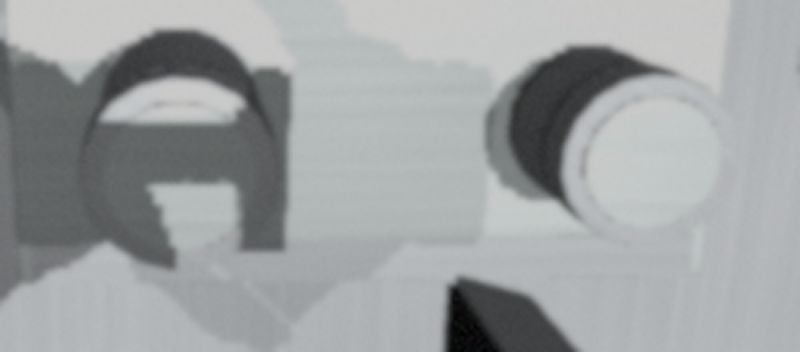

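step_arm(increments=[0,0,0,-2,1.3,45,1,0,0,0,-2,1.3,90,1,0,0,0,-2,1.3,120,1,0,0,0,-2,1.3,140,1,0,0,0,-2,1.3,153,1,0,0,0,-2,1.3,154,1,0,0,0,-2,1.3,154,0.5,0,0,0,-2,1.3,154,0.5,0,0,0,-2,1.3,154,0.5,0,0,0,-2,1.3,154,0.4,0,0,0,-2,1.3,154,0.4,0,0,0,-2,1.3,154,0.4], grip_force=30)

```text
time_s: 2.9
position: [0.4353, -0.3503, 0.0958]
ee_rot: [0.708, 0.707, -0.0, -0.001]
ft_force: [-0.5, -0.8, 2.8]
gripper_width: 0.0555
```

Run:
```python
from h import *
plan([.435,-.348,.25])
```

```text
t 2.90 pos [ 0.4353 -0.3503  0.0958] tilt [-0.0014  0.0013 -1.    ] w 0.0555 F [-0.5 -0.8  2.8]
rot [-0.001 -0.001 -0.001] shift [   2.5   -0.5 -154.2]
```

step_arm(increments=[0,0,0,0,0,-5,0.4,0,0,0,0,0,-20,0.4,0,0,0,0,0,-45,0.4,0,0,0,0,0,-75,0.4,0,0,0,0,0,-105,0.4,0,0,0,0,0,-135,0.4,0,0,0,0,0,-150,0.4,0,0,0,0,0,-154,0.4,0,0,0,0,0,-154,0.4])

```text
time_s: 4.03
position: [0.4352, -0.3501, 0.2491]
ee_rot: [0.708, 0.707, 0.0, -0.002]
ft_force: [0.6, -0.4, -2.6]
gripper_width: 0.0556
```

Run:
```python
from h import *
plan([.656,-.017,.25])
```

```text
t 4.03 pos [ 0.4352 -0.3501  0.2491] tilt [-0.0023  0.0024 -1.    ] w 0.0556 F [ 0.6 -0.4 -2.6]
rot [-0.002 -0.002 -0.001] shift [333.5 220.4  -0.6]
```

step_arm(increments=[0,0,0,8,5,0,0.4,0,0,0,28,18,0,0.4,0,0,0,56,37,0,0.4,0,0,0,84,55,0,0.4,0,0,0,112,74,0,0.4,0,0,0,140,92,0,0.4,0,0,0,168,111,0,0.4,0,0,0,196,130,0,0.4,0,0,0,224,148,0,0.4,0,0,0,252,166,0,0.4,0,0,0,280,185,0,0.4,0,0,0,305,202,0,0.4,0,0,0,325,215,0,0.4,0,0,0,333.5,220.4,0,0.4,-0.002,-0.002,-0.001,333.5,220.4,0,0.4,-0.002,-0.002,-0.001,333.5,220.4,0,0.4])

```text
time_s: 6.02
position: [0.6555, -0.0178, 0.2494]
ee_rot: [0.707, 0.707, -0.0, -0.0]
ft_force: [0.0, -0.6, -2.5]
gripper_width: 0.0553
```

Run:
```python
from h import *
c=get_calibration('wrist'); im=camera('wrist'); save('w2',im)
print(proj(c,[[.6564,-.0174,.018],[.5563,-.0163,.018],[.656,.058,.118],[.556,.058,.078],[.656,-.017,.172]]))
plan([.6564,-.0172,.0958],89.4)
```

```text
[[274.92796585 177.84615848]
 [188.6858652  177.05086889]
 [274.23791043 110.43513056]
 [167.3369095  110.67098679]
 [274.29272818 217.30021328]]
t 6.08 pos [ 0.6555 -0.0179  0.2495] tilt [-7.e-04 -2.e-04 -1.e+00] w 0.0556 F [-0.  -0.5 -1.4]
rot [-0.001  0.     0.009] shift [  0.7   1.  153.7]
```

View pics/w2.png

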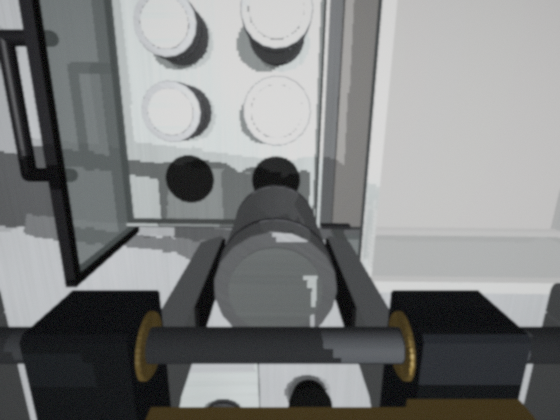

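Wrist view: both empty pads, (276,178) and (190,179), lie within 2 px of the prediction. The two neighbours are where I expected, so I'm lowering the canister.

step_arm(increments=[-0.001,0,0.009,-0.6,1.7,10,0.4,-0.001,0,0.009,-0.6,1.7,35,0.4,-0.001,0,0.009,-0.6,1.7,65,0.4,-0.001,0,0.009,-0.6,1.7,95,0.4,-0.001,0,0.009,-0.6,1.7,120,0.4,-0.001,0,0.009,-0.6,1.7,136,0.4,-0.001,0,0.009,-0.6,1.7,145,0.4,-0.001,0,0.009,-0.6,1.7,150,0.4,-0.001,0,0.009,-0.6,1.7,152,0.4,-0.001,0,0.009,-0.6,1.7,153,0.4,-0.001,0,0.009,-0.6,1.7,153.5,0.4,-0.001,0,0.009,-0.6,1.7,153.5,0.4])

```text
time_s: 7.58
position: [0.6573, -0.0185, 0.0964]
ee_rot: [0.711, 0.703, 0.0, 0.0]
ft_force: [1.0, -0.5, -3.0]
gripper_width: 0.0557
```

step_arm(increments=[0,0,0,0,0,0.6,0.4,0,0,0,0,0,1.0,0.4,0,0,0,0,0,1.0,0.4])

```text
time_s: 7.95
position: [0.6574, -0.0186, 0.0958]
ee_rot: [0.711, 0.703, 0.0, 0.001]
ft_force: [-1.1, 1.0, 1.5]
gripper_width: 0.0556
```

step_arm(increments=[0,0,0,0,0,0.2,0.65,0,0,0,0,0,0.2,0.75,0,0,0,0,0,0.2,0.9,0,0,0,0,0,0.2,0.95,0,0,0,0,0,0.2,0.95,0,0,0,0,0,-15,0.95,0,0,0,0,0,-50,0.95,0,0,0,0,0,-100,0.95,0,0,0,0,0,-145,0.95,0,0,0,0,0,-154,0.95,0,0,0,0,0,-154,0.95])

```text
time_s: 9.32
position: [0.6571, -0.0185, 0.2503]
ee_rot: [0.711, 0.703, 0.001, 0.001]
ft_force: [0.1, -0.4, -0.1]
gripper_width: 0.0891
```

Run:
```python
from h import *
plan([.581,-.3565,.25],90)
```

```text
t 9.32 pos [ 0.6571 -0.0185  0.2503] tilt [ 2.4e-03 -6.0e-04 -1.0e+00] w 0.0891 F [ 0.1 -0.4 -0.1]
rot [ 0.002  0.001 -0.01 ] shift [-3.388e+02 -7.260e+01  3.000e-01]
```

step_arm(increments=[0,0,-0.002,-20,-4,0,0.95,0,0,-0.004,-60,-13,0,0.95,0,0,-0.006,-105,-22,0,0.95,0,0,-0.008,-150,-32,0,0.95,0,0,-0.01,-195,-42,0,0.95,0,0,-0.01,-240,-51,0,0.95,0,0,-0.01,-285,-61,0,0.95,0.002,0.001,-0.01,-325,-70,0,0.95,0.002,0.001,-0.01,-338.8,-72.6,0,0.95,0.002,0.001,-0.01,-338.8,-72.6,0,0.95])

```text
time_s: 10.58
position: [0.5801, -0.3571, 0.2489]
ee_rot: [0.708, 0.706, 0.0, -0.001]
ft_force: [1.2, 0.1, -1.2]
gripper_width: 0.089
```

Run:
```python
from h import *
c=get_calibration('wrist'); im=camera('wrist'); save('w3',im)
t=get_calibration('top'); im2=camera('top'); save('t3',im2)
p=proj(c,[[.581,-.3565,.078]])[0]; print(p)
u,v=p.astype(int)
a=cv2.resize(im[v-45:v+45,u-50:u+50],(400,360),interpolation=2); b=cv2.resize(im2[145:245,205:315],(400,360),interpolation=2)
save('c3',np.hstack([a,b])); print(u-50,v-45)
plan([.581,-.3565,.073],90)
```

```text
[274.95467933 189.69331588]
224 144
t 10.68 pos [ 0.581  -0.3553  0.2498] tilt [-3.0e-04  2.2e-03 -1.0e+00] w 0.089 F [0.2 0.6 0.2]
rot [-0.    -0.002  0.   ] shift [-1.600e+00  1.000e-01  1.768e+02]
```

View pics/c3.png

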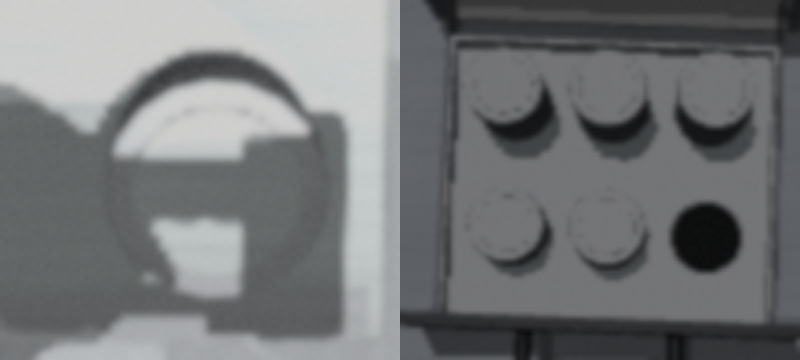

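The back row now shows three evenly spaced lids in a line. In the wrist crop the short lid is about 3 mm further in +x than predicted, so I'll correct for that and grasp.

step_arm(increments=[0,-0.002,0,-2,2.5,30,0.95,0,-0.002,0,-2,2.5,70,0.95,0,-0.002,0,-2,2.5,110,0.95,0,-0.002,0,-2,2.5,145,0.95,0,-0.002,0,-2,2.5,165,0.95,0,-0.002,0,-2,2.5,174,0.95,0,-0.002,0,-2,2.5,176.5,0.95,0,-0.002,0,-2,2.5,176.5,0.95,0,-0.002,0,-2,2.5,176.5,0.5,0,-0.002,0,-2,2.5,176.5,0.5,0,-0.002,0,-2,2.5,176.5,0.4,0,-0.002,0,-2,2.5,176.5,0.4,0,-0.002,0,-2,2.5,176.5,0.4], grip_force=30)

```text
time_s: 12.3
position: [0.5829, -0.357, 0.0735]
ee_rot: [0.707, 0.707, -0.0, -0.0]
ft_force: [-2.2, -0.9, 2.2]
gripper_width: 0.0556
```

Run:
```python
from h import *
plan([.557,-.0175,.25],89.4)
```

```text
t 12.30 pos [ 0.5829 -0.357   0.0735] tilt [-1.2e-03  1.0e-04 -1.0e+00] w 0.0556 F [-2.2 -0.9  2.2]
rot [-0.001 -0.     0.011] shift [ 339.5  -26.  -176.5]
```

step_arm(increments=[0,0,0,0,0,-5,0.4,0,0,0,0,0,-20,0.4,0,0,0,0,0,-50,0.4,0,0,0,0,0,-85,0.4,0,0,0,0,0,-120,0.4,0,0,0,0,0,-150,0.4,0,0,0,8,-1,-170,0.4,0,0,0,28,-2,-176.5,0.4,0,0,0.002,60,-5,-176.5,0.4,0,0,0.003,95,-7,-176.5,0.4,0,0,0.004,130,-10,-176.5,0.4,0,0,0.005,165,-13,-176.5,0.4,0,0,0.006,200,-15,-176.5,0.4,0,0,0.008,235,-18,-176.5,0.4,0,0,0.009,270,-21,-176.5,0.4,0,0,0.01,300,-23,-176.5,0.4,0,0,0.011,325,-25,-176.5,0.4,0,0,0.011,337,-26,-176.5,0.4,0,0,0.011,339.5,-26,-176.5,0.4,0,0,0.011,339.5,-26,-176.5,0.4])

```text
time_s: 14.8
position: [0.557, -0.018, 0.2499]
ee_rot: [0.711, 0.703, -0.001, -0.0]
ft_force: [-0.1, -0.2, -3.4]
gripper_width: 0.0556
```

Run:
```python
from h import *
c=get_calibration('wrist'); im=camera('wrist'); save('w4',im)
print(proj(c,[[.557,-.0175,.018],[.557,.058,.078],[.657,-.0185,.118]]))
plan([.557,-.0175,.0735],89.4)
```

```text
[[274.20546674 177.66512586]
 [273.06027944 110.25122258]
 [387.45165955 198.938296  ]]
t 14.85 pos [ 0.5571 -0.0182  0.2499] tilt [-1.3e-03 -4.0e-04 -1.0e+00] w 0.0556 F [ 0.5 -0.9 -3.4]
rot [-0.001  0.    -0.001] shift [8.000e-01 1.000e-01 1.764e+02]
```

View pics/w4.png

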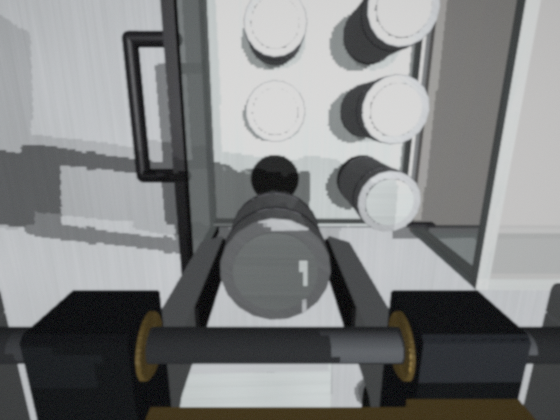

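The short canister is right over the front pad, (275,178) against a predicted (274,178). The tall one just placed is at (388,200), as predicted. Lowering now.

step_arm(increments=[0,0,0,0.3,0.5,10,0.4,0,0,0,0.3,0.5,35,0.4,0,0,0,0.3,0.5,70,0.4,0,0,0,0.3,0.5,105,0.4,0,0,0,0.3,0.5,135,0.4,0,0,0,0.3,0.5,153,0.4,0,0,0,0.3,0.5,164,0.4,0,0,0,0.3,0.5,170,0.4,0,0,0,0.3,0.5,173,0.4,0,0,0,0.3,0.5,175,0.4,0,0,0,0.3,0.5,176,0.4,0,0,0,0.3,0.5,176.5,0.4,0,0,0,0.3,0.5,176.5,0.4])

```text
time_s: 16.48
position: [0.5575, -0.018, 0.0736]
ee_rot: [0.711, 0.703, -0.001, -0.0]
ft_force: [-0.1, -0.6, -4.4]
gripper_width: 0.0558
```

step_arm(increments=[0,0,0,0,0,0.5,0.4,0,0,0,0,0,0.8,0.4,0,0,0,0,0,0.8,0.4])

```text
time_s: 16.85
position: [0.5575, -0.018, 0.0734]
ee_rot: [0.711, 0.703, -0.0, 0.0]
ft_force: [-0.5, 0.1, 2.3]
gripper_width: 0.0556
```

step_arm(increments=[0,0,0,0,0,0.2,0.65,0,0,0,0,0,0.2,0.72,0,0,0,0,0,0.2,0.8,0,0,0,0,0,0.2,0.8,0,0,0,0,0,0.2,0.8,0,0,0,0,0,-15,0.8,0,0,0,0,0,-50,0.8,0,0,0,0,0,-100,0.8,0,0,0,0,0,-145,0.8,0,0,0,0,0,-176,0.8,0,0,0,0,0,-176,0.8])

```text
time_s: 18.23
position: [0.5592, -0.0181, 0.2532]
ee_rot: [0.711, 0.703, 0.002, 0.003]
ft_force: [-0.5, -1.0, -0.1]
gripper_width: 0.075
```

Run:
```python
from h import *
c=get_calibration('wrist'); im=camera('wrist'); save('w5',im)
print(proj(c,[[.5575,-.018,.078]]))
plan([.35,.06,.25],0)
t=get_calibration('top')
# drawer frame: yaw, row centre, handle
F=np.array([.557,-.018]); a=np.array([np.cos(-.011),np.sin(-.011)]); l=np.array([-a[1],a[0]])
H=F+76e-3*l-a*(.070+.008+.035); print('handle',H, proj(t,[[*H,.118]]))
```

```text
[[270.88222964 188.46844059]]
t 18.27 pos [ 0.558  -0.018   0.2509] tilt [ 0.0025 -0.0012 -1.    ] w 0.075 F [-0.   0.2 -0.1]
rot [ 3.00e-03 -1.00e-03  1.56e+00] shift [  75.7 -208.9    0.3]
handle [0.44484282 0.05923838] [[259.79295654 249.71192031]]
```

View pics/w5.png

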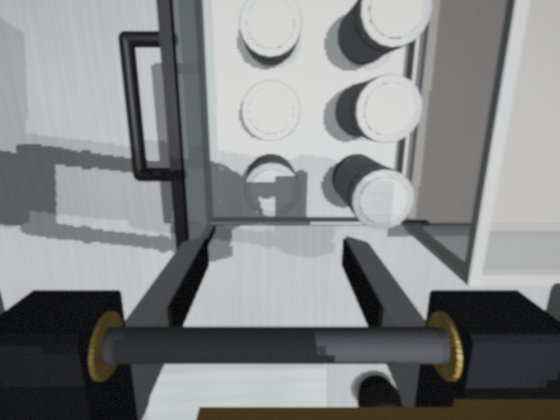

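Both rows look complete and straight: front lids at (271,25), (271,109) and (272,190), with the back lids lined up beside them. Next I'll close the fingers and go behind the middle of the handle to push.

step_arm(increments=[0,0,0,10,-25,0,0,0,0,0,25,-65,0,0,0,0,0,43,-105,0,0,0,0,0,60,-145,0,0,0,0,0,72,-172,0,0,0,0,0,76,-178,0,0,0,0,0,76,-178,30,0,0,0,0,76,-178,70,0,0,0,0,76,-178,110,0,0,0,0,76,-178,131,0,0,0,0,76,-178,136,0,0,0,0,76,-178,136,0], grip_force=20)

```text
time_s: 19.77
position: [0.3819, 0.0597, 0.1143]
ee_rot: [0.711, 0.703, 0.0, 0.001]
ft_force: [0.0, -0.5, -0.6]
gripper_width: 0.0004
```

Run:
```python
from h import *
plan([.42,.0593,.115],89.4)
plan([.6665,.0567,.115],89.4)
```

```text
t 19.77 pos [0.3819 0.0597 0.1143] tilt [ 0.0023 -0.0012 -1.    ] w 0.0004 F [ 0.  -0.5 -0.6]
rot [ 0.002  0.001 -0.001] shift [ 0.1 38.1 -0.6]
t 19.77 pos [0.3819 0.0597 0.1143] tilt [ 0.0023 -0.0012 -1.    ] w 0.0004 F [ 0.  -0.5 -0.6]
rot [ 0.002  0.001 -0.001] shift [ 3.000e-01  2.846e+02 -1.000e-01]
```

step_arm(increments=[0,0,0,0,12,0,0,0,0,0,0,24,0,0,0,0,0,0,32,0,0,0,0,0,0,36,0,0,0,0,0,0,39,0,0,0,0,0,0,42,0,0,0,0,0,0,45,0,0,0,0,0,0,48,0,0,0,0,0,0,51,0,0,0,0,0,0,54,0,0,0,0,0,0,58,0,0,0,0,0,0,62,0,0,0,0,0,0,66,0,0,0,0,0,0,70,0,0])

```text
time_s: 21.52
position: [0.452, 0.0589, 0.1143]
ee_rot: [0.711, 0.703, 0.0, 0.001]
ft_force: [-3.0, -0.1, -1.2]
gripper_width: 0.0004
```

step_arm(increments=[0,0,0,0,4,0,0,0,0,0,0,9,0,0,0,0,0,0,15,0,0,0,0,0,0,22,0,0,0,0,0,0,30,0,0,0,0,0,0,39,0,0,0,0,0,0,49,0,0,0,0,0,0,59,0,0,0,0,0,0,69,0,0,0,0,0,0,79,0,0,0,0,0,0,89,0,0,0,0,0,0,99,0,0,0,0,0,0,109,0,0,0,0,0,0,119,0,0,0,0,0,0,128,0,0,0,0,0,0,136,0,0,0,0,0,0,143,0,0,0,0,0,0,149,0,0,0,0,0,0,154,0,0,0,0,0,0,158,0,0])

```text
time_s: 24.02
position: [0.6104, 0.0572, 0.1147]
ee_rot: [0.711, 0.703, 0.0, 0.001]
ft_force: [-1.7, -0.5, -1.9]
gripper_width: 0.0005
```

step_arm(increments=[0,0,0,0,4,0,0,0,0,0,0,9,0,0,0,0,0,0,14,0,0,0,0,0,0,19,0,0,0,0,0,0,24,0,0,0,0,0,0,28,0,0,0,0,0,0,32,0,0,0,0,0,0,36,0,0,0,0,0,0,39,0,0,0,0,0,0,42,0,0,0,0,0,0,44,0,0,0,0,0,0,46,0,0])

```text
time_s: 25.52
position: [0.6566, 0.0567, 0.1148]
ee_rot: [0.711, 0.703, 0.0, 0.001]
ft_force: [-2.1, -0.6, -1.2]
gripper_width: 0.0004
```

step_arm(increments=[0,0,0,0,1.5,0,0,0,0,0,0,3,0,0,0,0,0,0,4.5,0,0,0,0,0,0,6,0,0,0,0,0,0,7.5,0,0,0,0,0,0,8.5,0,0,0,0,0,0,9,0,0])

```text
time_s: 26.4
position: [0.6657, 0.0566, 0.1149]
ee_rot: [0.711, 0.703, 0.0, 0.001]
ft_force: [-2.7, -0.1, -0.9]
gripper_width: 0.0004
```

Not at the stop yet (still about 2–3 N), so I'll creep on in 1 mm rows.

step_arm(increments=[0,0,0,0,1,0,0,0,0,0,0,2,0,0,0,0,0,0,3,0,0,0,0,0,0,3.5,0,0])

```text
time_s: 26.9
position: [0.6658, 0.0566, 0.1148]
ee_rot: [0.711, 0.703, -0.002, -0.001]
ft_force: [-9.4, -0.6, 3.0]
gripper_width: 0.0005
```

The tool has stopped moving and the force has risen to 9 N, so the drawer is against its stop. Backing off.

step_arm(increments=[0,0,0,0,-3,0,0,0,0,0,0,-15,0,0,0,0,0,0,-45,0,0,0,0,0,0,-90,0,0,0,0,0,-30,-140,-20,0,0,0,0,-70,-190,-60,0,0,0,0,-115,-230,-100,0,0,0,0,-150,-260,-130,0,0,0,0,-190,-290,-130,0,0,0,0,-210,-300,-130,0,0,0,0,-210,-300,-130,0])

```text
time_s: 28.28
position: [0.3638, -0.151, 0.2472]
ee_rot: [0.712, 0.702, -0.002, 0.0]
ft_force: [-0.3, -0.2, 0.5]
gripper_width: 0.0004
```

Run:
```python
from h import *
im=camera('top'); im2=camera('scene'); save('t6',im); save('s6',im2)
a=cv2.resize(im[20:290,120:440],(480,405),interpolation=2); b=cv2.resize(im2[140:370,220:440],(320,335),interpolation=2)
b=cv2.copyMakeBorder(b,0,70,0,0,cv2.BORDER_CONSTANT); o=np.clip(np.hstack([a,b])*1.8,0,255).astype(np.uint8); save('c6',o)
c=get_calibration('top'); A=np.array([np.cos(-.011),np.sin(-.011)]);L=np.array([-A[1],A[0]]);F=np.array([.557,-.018])+.24*A
for r,z in ((0,.078),(.1,.118)):
    for k in range(3):
        P=F+r*A+k*.076*L; q=proj(c,[[*P,z]])[0]; print(P.round(3),q.round(1),((q-[120,20])*1.5).round(0))
plan([.4,-.2,.25],89.4)
```

```text
[ 0.797 -0.021] [292.8 121.6] [259. 152.]
[0.798 0.055] [265.2 120.6] [218. 151.]
[0.799 0.131] [237.5 119.7] [176. 149.]
[ 0.897 -0.022] [294.5  80.9] [262.  91.]
[0.898 0.054] [266.2  79.9] [219.  90.]
[0.899 0.13 ] [237.8  78.9] [177.  88.]
t 28.38 pos [ 0.3644 -0.1495  0.2466] tilt [-3.3e-03 -9.0e-04 -1.0e+00] w 0.0005 F [ 0.7 -0.6  0.1]
rot [-0.003  0.001 -0.001] shift [-50.1  36.2  -3.4]
```

View pics/c6.png

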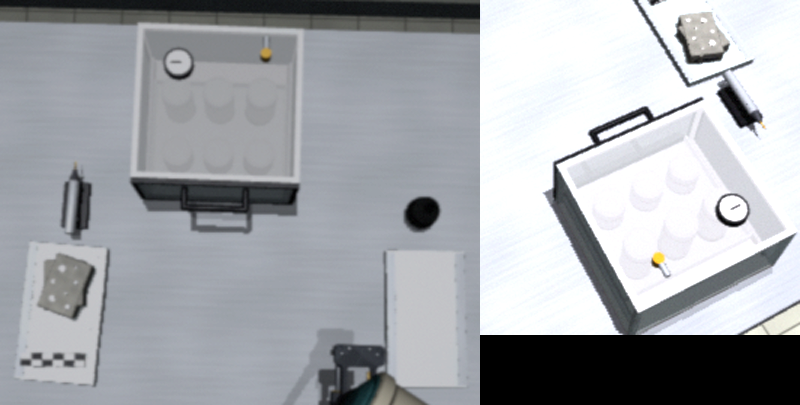

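The panel is flush with the cabinet face. All six lids stand in two straight rows within a few crop pixels of prediction, and the bystanders are where they were. Handing in.

```bash
python3 -c "
from cell import close_job
print(close_job())"
```

```text
the job is handed in; nothing more can be done
None
```

Both canisters are in the drawer, and the drawer is pushed home. I handed the job in at about 28 s of the 70 s allowed; no verdict is reported.

- **Placing:** the tall canister went on the right-hand back pad and the short one on the right-hand front pad. Each was lowered until the force sensor felt the floor, then released.
- **Closing:** I pushed the drawer by its handle at no more than about 0.08 m/s. It stopped at tool x = 0.666 m, within 1 mm of the predicted end point, and the force there rose to about 9 N.
- **Last checks:** the final top and scene views show the front panel flush with the cabinet. All six lids stand upright in two straight rows, within about 3 mm of where I predicted them. The slab, scale bar, drill and blower look unmoved, and the arm is clear of everything.
- **Disagreements:** before placing, the top and wrist cameras differed by 2–4 mm on some canister positions, well inside the 10 mm tolerance. No check failed.

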